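Set up a cap for colour viewing under a sprung lamp lid

TASK

Set the loose teal bottle cap into the round sample pocket of the colour viewer, closed face up and fully seated, and let go of it. Then take the viewer's sprung lamp lid by the black grip sleeve on its side, raise it until its yellow pointer lines up with the red index on the scale, and finish still holding it there so that the cap can be judged from above. Leave the red index where it is set and do not disturb the other things on the bench.

Things in the scene. Friction and masses are not known exactly. Their poses are not given: they have to be found in the camera images.
- viewer: Colour viewer: white bench instrument, fixed, 250 (x) x 216 (y) x 46 mm. Origin: centre of its underside. x points to its rear (hinge side), y to its left (grip sleeve side), z up. Its front deck (-x) carries a black sample plate (64 x 120 mm, top 54 mm above the worktop) with the pocket; the grey lid covers the rest; a scale ticked each 5 degrees stands right (-y) of the lid, 185 mm high.
- sample_pocket (a point): Centre of the floor of the sample pocket: a round recess 33 mm across (chamfered mouth) and 5 mm deep in the black plate, floor 49 mm above the worktop. The front edge of the closed lid is 43 mm behind the pocket's axis and its top 78 mm above the worktop.
- teal_cap: The loose teal screw cap to be viewed: 28 mm diameter, 13 mm tall, 10 to 17 g, knurled side, to be pinched across its diameter. It starts open rim down, closed face up, on the worktop left or right of the viewer. Origin: centre of its underside (the open rim); its z axis points up through the closed face.
- lamp_lid (a joint): Opening angle of the lamp lid in rad: 0 shut, grows as its front edge rises, stops at 1.35. A spring hinge pulls it shut: about 6 N at the grip sleeve when shut and about 8 N at 0.8 rad, weight included; it closes when let go.
- lid_hinge (a point): A point on the lid's hinge line, 66 mm above the worktop at the rear of the viewer, on its centre plane. The hinge line runs along the viewer's y axis. Axes as the viewer's.
- lid_handle: Black grip sleeve on the lid's left side, parallel to the hinge line: 14 mm diameter, 54 mm long, clear of the housing all round; it turns freely on its spindle, so level fingers can hold it as the lid swings. Origin: its middle, on its axis, the place to grip. At lid angle a it lies (-130 cos a, 142, 130 sin a) mm from lid_hinge in the viewer's axes; 66 mm above the worktop when shut.
- lid_pointer (a point): Tip of the yellow pointer on the lid's right side, which travels over the rim of the scale as the lid rises, 129 mm from the hinge line. Its x axis turns with the lid.
- angle_index (a joint): Angle in rad, on the same scale as the lid's, at which the red index is set (0.6 to 0.95). It is clamped by friction and must stay as it is. Lid and index read the same when the pointer is on the mark.
- index_mark (a point): The middle of the red index (20 mm wide, 5 mm thick, with a dark thumbscrew) on the rim of the scale, 129 mm from the hinge line, where the pointer has to come. Its x axis turns with the index.
- white_cap: A white screw cap, 33 mm diameter, 21 mm tall, lying rim down on the other side of the viewer; leave it alone. Origin: centre of its underside.
- tint_bottle_a: Small white bottle with a dark green cap, 33 mm diameter, 64 mm tall, standing; leave it alone. Origin: centre of its underside.
- tint_bottle_b: Small white bottle with a teal cap on it, 33 mm diameter, 64 mm tall, standing; leave it alone. Origin: centre of its underside.
- dish: Clear round dish with lid, 45 mm diameter, 13 mm tall; leave it alone. Origin: centre of its underside.

How it is judged:
By the outcome, as a careful person would: the job done as asked, in the order asked, and still so for the second after the job is handed in, while the arm keeps its last pose, push and grip.
It also fails if it takes over 64 s, if anything falls off the work surface, if the arm or the gripper's body presses on something with over 40 N, if the wrist force passes 120 N, or if a joint passes its speed limit or range.

ROBOT

A 6-joint arm with a two-finger parallel gripper is mounted at the origin on a cart in front of the work surface, level with it; the furniture and walls round the work are solid. World frame = base frame: x ahead of the robot, y to its left, z up, the work surface at z = 0. Lengths are in mm, angles in rad, forces in N, time in s.
With the tool pointing down it reaches from about 350 to 775 mm from the base axis. Payload 5.5 kg.
Tool frame: the origin (TCP) lies midway between the tips of the shut fingers; the grasp point (between the pads) lies 19 mm behind it; z points along the fingers, y is the line along which they close (so a half turn about z gives the same grasp; the last joint's range is limited). The gripper opens to 85 mm and grips with 20 to 120 N. Pads are 22 mm wide; open, the fingers measure 114 mm over their backs; the gripper's body (76 mm by 85 mm) begins 54 mm behind the grasp point. The pads swing forward as they close: fully open they stand 13 mm farther back than shut.
Start: joints at [1.025, 0.313, 0.046, 1.304, 0, 1.431], TCP at [227.014, 528.338, 192.823] pointing down, gripper open.
Joint ranges: [-2.76, 2.76], [-0.86, 1.69], [-1.03, 1.26], [-2.2, 2.34], [-1.47, 1.5], [-3.14, 3.14]. Speed limits (rad/s): [2.57, 2.57, 3.14, 3.14, 3.14, 3.14].

INTERFACE

Orientations are given as [roll, pitch, yaw] about the fixed x, y, z axes, in that order (R = Rz(yaw) Ry(pitch) Rx(roll)).
In Python, from plant import sensors, viewer, bot gives the robot as it stands.
- The arm moves only by the tool send_rows, never from a script. Its argument "commands" is a list of rows, each an object with "gripper": the closure, from -1 (fully open) to 1 (shut), so that 0 is half open; "delta_pos": the shift along the world's x, y, z in m, a list of three; "twist": the turn, a rotation vector about the world's x, y, z in degrees, a list of three. In form: [{"gripper": gripper, "delta_pos": [x, y, z], "twist": [ax, ay, az]}, ...]. A call has 1 to 10 rows; each row is the pose to reach, as a shift and turn from the pose commanded when the call began; what a row does not reach only later rows make up. A row lasts 1/8 s, in which the tool goes at most 62.5 mm and 10.7 degrees, less where a joint would pass 70% of its speed; a pose out of reach is approached as far as the arm can. A call with a gripper value outside its range is refused whole. The fingers move at their own pace and stop on an object; "grip_force" is the grip in N (left out, the last holds). Time passes only in rows, so rows that repeat a pose let the fingers close. It gives the time, the measured TCP pose, the force, the opening and the grip force at its end, in the units of the state.
- sensors.state(): the state, without advancing time (a new reading comes with each control period).
- viewer.read_camera(name): name is "scene" or "top" or "wrist"; returns the picture (400x640x3 uint8, red, green, blue); there is no depth.
- viewer.camera_model(name): a dict with "K" (3x3 intrinsics, pixels), "distortion" ([k1, k2, p1, p2, k3] as OpenCV has them; the pictures are not rectified), "R" (3x3) and "t" (3): a world point X has camera coordinates R X + t; the wrist camera has in their place "T_tool_cam" (4x4, takes a point from camera to tool coordinates, whose origin is the TCP and whose axes are the flange's). Camera axes: x right, y down, z forward; pixel columns grow to the right and rows downward; lengths in mm; the calibration is good to about 2 mm. A picture is of the moment at which its call begins: read the wrist's pose just before it. camera_model takes no time and is no camera call.
- bot.job_done(): hands the job in; it is judged then, once.
The state is a dict: "t": time; "joints": joint angles; "joint_vel": joint speeds; "joint_torque": joint torques, N m; "eef_pos": TCP position; "orientation": TCP orientation; "wrist_force": force on the tool from outside, world axes, zero at the start; "moment": the same for the moment, N m; "opening": finger opening in mm; "gripper_force": force on a finger pad.
Only numpy, scipy, OpenCV 4.12 (cv2) and the standard library are available. Lean on these libraries where they do the work, as an engineer would, in place of code of your own. Each camera call takes 0.05 s, during which the arm holds its last target. There are 200 camera calls.

## Working session

There is one attempt and no reset: what is moved stays moved. The work goes in short steps, Python scripts to look and compute and a tool call to move; the robot and the scene stay as the last step left them, time stands still between calls to the robot, and variables do not carry over. Pictures are saved under pics/ and viewed, at most 10 in all, crops included, and the job is handed in when it is done.

Besides the shell and the picture viewer there is one more tool, called after "Request:" by a JSON object that holds its "name" and its "arguments". send_rows: Moves the arm, as the interface text tells. Its arguments: {"type":"object","properties":{"commands":{"type":"array"},"grip_force":{"type":"number"}},"required":["commands"]}

```bash
mkdir -p pics; ls
python3 - <<'E'
from plant import sensors, viewer, bot
import cv2,numpy as np
for n in ["scene","top"]:
    cv2.imwrite(f"pics/{n}0.png",viewer.read_camera(n)[:,:,::-1])
    m=viewer.camera_model(n);print(n,m)
print(viewer.camera_model("wrist"));print(sensors.state())
E
```

```text
pics
scene {'K': array([[380.69311736,   0.        , 323.9722582 ],
       [  0.        , 380.69311736, 201.20586883],
       [  0.        ,   0.        ,   1.        ]]), 'distortion': array([-0.075662,  0.      ,  0.      ,  0.      ,  0.      ]), 'R': array([[-0.86912201, -0.49447056, -0.01121574],
       [-0.30107697,  0.54691645, -0.78117544],
       [ 0.39240233, -0.67555996, -0.62421082]]), 't': array([495.81995432, 222.08903866, 889.99755107])}
top {'K': array([[397.13227551,   0.        , 323.92813286],
       [  0.        , 397.13227551, 196.03025346],
       [  0.        ,   0.        ,   1.        ]]), 'distortion': array([-0.01468503,  0.        ,  0.        ,  0.        ,  0.        ]), 'R': array([[-0.00657107, -0.99996691, -0.00479646],
       [-0.98103146,  0.00737578, -0.19370824],
       [ 0.1937372 ,  0.0034326 , -0.98104746]]), 't': array([  28.78438236,  590.83273752, 1319.44786017])}
{'K': array([[300.23447357,   0.        , 320.27947831],
       [  0.        , 300.23447357, 201.62493196],
       [  0.        ,   0.        ,   1.        ]]), 'distortion': array
[... 435 characters left out ...]
 'joints': array([ 1.02539044e+00,  3.13905040e-01,  4.51292374e-02,  1.30360284e+00,
       -4.26394948e-06,  1.43116516e+00]), 'joint_vel': array([-1.87428933e-03,  1.70599151e-04,  3.33188087e-03, -1.53895695e-03,
       -1.60301446e-03, -8.48001809e-05]), 'joint_torque': array([ 2.85768198e-03, -4.81725240e+01,  2.99244386e+01,  1.27797341e-02,
       -1.54124223e-04,  3.60484796e-05]), 'eef_pos': array([226.73550659, 527.86614781, 192.02460318]), 'orientation': array([-3.14002515e+00, -2.16000581e-04,  2.73581777e+00]), 'wrist_force': array([-0.62248466,  0.18018054,  0.80693499]), 'moment': array([0.06356123, 0.01039083, 0.01343709]), 'gripper_force': 0.0, 'opening': 85.47848027788338}
```

View pics/scene0.png

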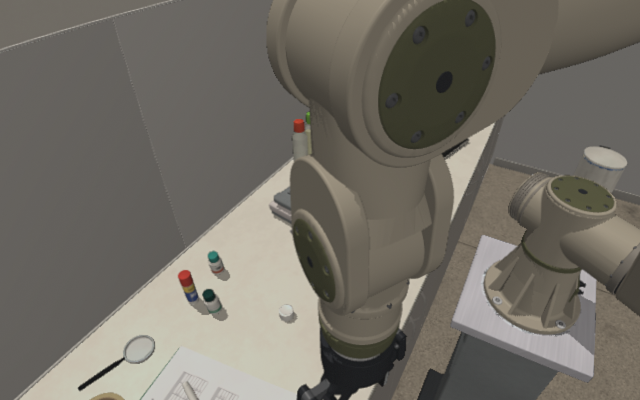

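View pics/top0.png

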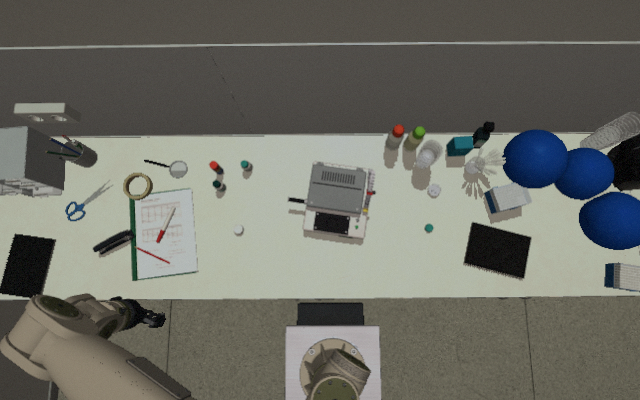

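The top view shows the viewer around (337,200), its black plate at (332,222) and the sleeve at (297,200). The red index is at (371,192), the loose teal cap at (429,228) and the white cap at (238,230).

```bash
cat > h.py <<'E'
from plant import sensors, viewer, bot
import cv2,numpy as np
from scipy.spatial.transform import Rotation as Ro
def cam(n):
    m=viewer.camera_model(n)
    if n=="wrist":
        s=sensors.state();T=np.eye(4);T[:3,:3]=Ro.from_euler("xyz",s["orientation"]).as_matrix();T[:3,3]=s["eef_pos"]
        W=np.linalg.inv(T@m["T_tool_cam"]);R,t=W[:3,:3],W[:3,3]
    else: R,t=m["R"],m["t"]
    return m["K"],m["distortion"],np.array(R),np.array(t)
def ray(c,p):
    K,d,R,t=c;u=cv2.undistortPoints(np.array([[p]],float),K,d).ravel()
    return -R.T@t, R.T@np.array([u[0],u[1],1])
def onz(c,p,z):
    o,v=ray(c,p);return (o+v*(z-o[2])/v[2]).round(1)
def proj(c,X):
    K,d,R,t=c;return cv2.projectPoints(np.array([X],float),cv2.Rodrigues(R)[0],t,K,d)[0].ravel().round(1)
def look(n,name):
    c=cam(n);im=viewer.read_camera(n);cv2.imwrite(f"pics/{name}.png",im[:,:,::-1]);return c,im
def blobs(mask,amin=10,box=None):
    m=mask.astype(np.uint8)*255
    if box: 
        k=np.zeros_like(m);k[box[1]:box[3],box[0]:box[2]]=1;m=m*k
    return [b for b in cv2.findContours(m,cv2.RETR_EXTERNAL,cv2.CHAIN_APPROX_NONE)[0] if cv2.contourArea(b)>=amin]
E
python3 - <<'E'
from h import *
c=cam("top");im=cv2.imread("pics/top0.png");hsv=cv2.cvtColor(im,cv2.COLOR_BGR2HSV);H,S,V=cv2.split(hsv)
for b in blobs((H>75)&(H<100)&(S>120),10,(220,130,480,260)):
    (u,v),r=cv2.minEnclosingCircle(b);print("teal",u,v,r,onz(c,(u,v),13))
for b in blobs(V<60,150,(285,190,380,250)):
    r=cv2.minAreaRect(b);print("black",r);bp=cv2.boxPoints(r)
    print([onz(c,p,54) for p in bp], onz(c,r[0],54))
for b in blobs(((H<8)|(H>172))&(S>140),4,(360,170,385,215)):
    (u,v),r=cv2.minEnclosingCircle(b);print("red",u,v,r,onz(c,(u,v),150))
for b in blobs(V<60,10,(280,190,306,212)): r=cv2.minAreaRect(b);print("sleeve",r,onz(c,r[0],66))
E
```

```text
teal 428.8999938964844 227.5 3.2650692462921143 [ 483.9 -344.7   13. ]
teal 244.0 164.0 3.1623775959014893 [721.1 315.5  13. ]
teal 460.82757568359375 146.10345458984375 15.063395500183105 [ 783.1 -479.6   13. ]
black ((331.32000732421875, 222.75999450683594), (33.941123962402344, 17.819091796875), 8.13010311126709)
[array([476.4,  61.9,  54. ]), array([537.4,  53.1,  54. ]), array([519.9, -62.5,  54. ]), array([459.2, -52.8,  54. ])] [ 4.981e+02 -1.000e-01  5.400e+01]
red 369.5 192.5 2.549609661102295 [ 583.4 -123.2  150. ]
sleeve ((296.0810852050781, 200.0135040283203), (14.302711486816406, 2.959181785583496), 9.462322235107422) [576.2 120.5  66. ]
```

Request:
{"name": "send_rows", "arguments": {"commands": [{"gripper":-1,"delta_pos":[0.02,-0.02,0.055],"twist":[0,0,5]},{"gripper":-1,"delta_pos":[0.05,-0.06,0.09],"twist":[0,0,14.6]},{"gripper":-1,"delta_pos":[0.233,-0.528,0.127],"twist":[0,0,14.6]},{"gripper":-1,"delta_pos":[0.233,-0.528,0.127],"twist":[0,0,14.6]},{"gripper":-1,"delta_pos":[0.233,-0.528,0.127],"twist":[0,0,14.6]},{"gripper":-1,"delta_pos":[0.233,-0.528,0.127],"twist":[0,0,14.6]},{"gripper":-1,"delta_pos":[0.233,-0.528,0.127],"twist":[0,0,14.6]},{"gripper":-1,"delta_pos":[0.233,-0.528,0.127],"twist":[0,0,14.6]},{"gripper":-1,"delta_pos":[0.233,-0.528,0.127],"twist":[0,0,14.6]},{"gripper":-1,"delta_pos":[0.233,-0.528,0.127],"twist":[0,0,14.6]}]}}

```text
t: 1.35
eef_pos: [458.8, 1.9, 319.5]
orientation: [3.141, -0.0, 2.99]
wrist_force: [0.6, 0.4, -0.6]
opening: 85.4
gripper_force: 0.0
```

Request:
{"name": "send_rows", "arguments": {"commands": [{"gripper":-1,"delta_pos":[0,0,0],"twist":[0,0,0]},{"gripper":-1,"delta_pos":[0,0,0],"twist":[0,0,0]}]}}

```text
t: 1.6
eef_pos: [458.2, 3.9, 319.1]
orientation: [3.141, -0.001, 2.989]
wrist_force: [0.2, 0.8, 0.2]
opening: 85.2
gripper_force: 0.0
```

Run:
```python
from h import *
print(sensors.state()["eef_pos"],sensors.state()["orientation"],sensors.state()["joints"])
c,im=look("wrist","w1")
```

```text
[458.20219476   3.85744686 319.07932159] [ 3.14112671e+00 -1.40672854e-03  2.98939047e+00] [-1.67403812e-01  7.99280536e-02  6.19615640e-02  1.55424349e+00
  4.44508107e-04 -1.52016102e-02]
```

View pics/w1.png

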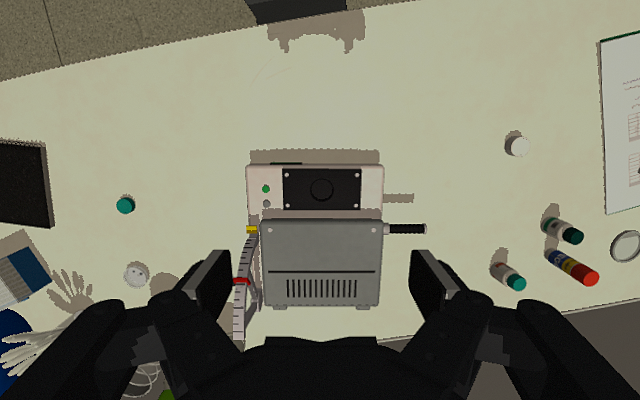

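The wrist view shows the plate with the pocket ring near (322,189), the sleeve at (408,229) and the yellow pointer at (251,230). The red index is at (240,281) and the teal cap at (125,205).

Run:
```python
from h import *
im=cv2.imread("pics/w1.png");c=cam("wrist");hsv=cv2.cvtColor(im,cv2.COLOR_BGR2HSV);H,S,V=cv2.split(hsv)
for b in blobs((H>75)&(H<100)&(S>120),20,(60,160,220,240)):
    (u,v),r=cv2.minEnclosingCircle(b);print("teal",u,v,r,onz(c,(u,v),13))
for b in blobs(V<60,800,(265,160,380,218)):
    r=cv2.minAreaRect(b);bp=cv2.boxPoints(r);print("plate",r,[onz(c,p,54) for p in bp],onz(c,r[0],54))
g=cv2.cvtColor(im,cv2.COLOR_BGR2GRAY);roi=cv2.resize(g[170:208,300:346],None,fx=6,fy=6,interpolation=cv2.INTER_CUBIC)
roi=cv2.normalize(roi,None,0,255,cv2.NORM_MINMAX);roi=np.clip(roi.astype(int)*3,0,255).astype(np.uint8)
cs=cv2.HoughCircles(roi,cv2.HOUGH_GRADIENT,1,30,param1=80,param2=15,minRadius=45,maxRadius=90)
if cs is not None:
  for x,y,r in cs[0][:3]:
    p=(300+(x+.5)/6-.5,170+(y+.5)/6-.5);print("circ",p,r/6,onz(c,p,54))
for b in blobs(((H<8)|(H>172))&(S>140),4,(220,260,262,300)):
    (u,v),r=cv2.minEnclosingCircle(b);p1=(u,v);print("red",u,v,r,cv2.boundingRect(b))
for b in blobs((H>20)&(H<35)&(S>150),4,(235,215,265,245)):
    print("yel",cv2.boundingRect(b))
for b in blobs(V<70,50,(390,215,440,245)):
    r=cv2.minAreaRect(b);print("sleeve",r,onz(c,r[0],66))
cv2.imwrite("pics/w1c.png",cv2.resize(im[160:300,225:435],None,fx=3.7,fy=3.7,interpolation=cv2.INTER_CUBIC))
```

```text
teal 125.0 205.5 9.12424373626709 [ 481.9 -342.4   13. ]
plate ((321.0, 189.0), (40.0, 78.0), 90.0) [array([455.5, -53.8,  54. ]), array([473.1,  62. ,  54. ]), array([535.6,  54.7,  54. ]), array([517.3, -65.4,  54. ])] [494.8  -0.5  54. ]
circ (np.float32(321.5), np.float32(189.5)) 11.216667 [4.957e+02 1.000e-01 5.400e+01]
red 241.0 281.0 9.219644546508789 (232, 277, 19, 8)
yel (246, 226, 11, 8)
sleeve ((407.0, 228.5), (9.0, 34.0), 90.0) [574.1 122.3  66. ]
```

View pics/w1c.png

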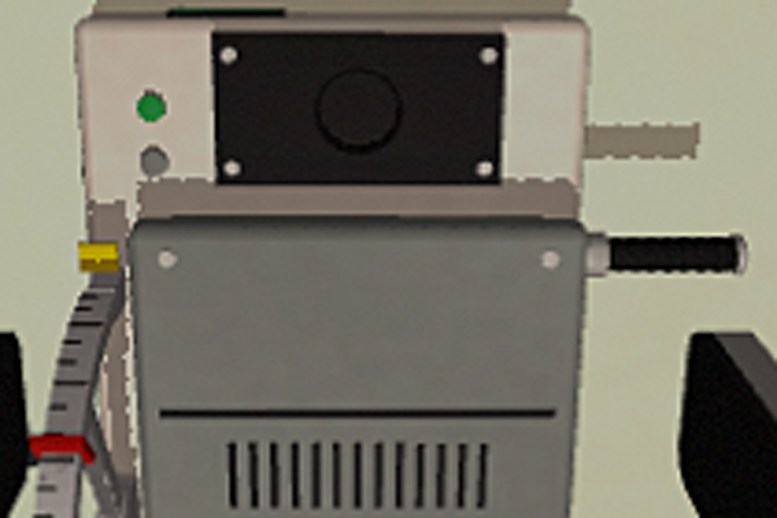

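Request:
{"name": "send_rows", "arguments": {"commands": [{"gripper":-1,"delta_pos":[0.01,-0.06,0],"twist":[0,0,0]},{"gripper":-1,"delta_pos":[0.012,-0.12,0],"twist":[0,0,0]},{"gripper":-1,"delta_pos":[0.015,-0.18,0],"twist":[0,0,0]},{"gripper":-1,"delta_pos":[0.018,-0.24,-0.01],"twist":[0,0,0]},{"gripper":-1,"delta_pos":[0.02,-0.29,-0.04],"twist":[0,0,0]},{"gripper":-1,"delta_pos":[0.022,-0.325,-0.09],"twist":[0,0,0]},{"gripper":-1,"delta_pos":[0.023,-0.344,-0.145],"twist":[0,0,0]},{"gripper":-1,"delta_pos":[0.023,-0.344,-0.2],"twist":[0,0,0]},{"gripper":-1,"delta_pos":[0.023,-0.344,-0.24],"twist":[0,0,0]},{"gripper":-1,"delta_pos":[0.023,-0.344,-0.24],"twist":[0,0,0]}]}}

```text
t: 2.9
eef_pos: [480.0, -335.9, 76.3]
orientation: [3.137, -0.006, 2.994]
wrist_force: [-0.4, 0.4, 0.1]
opening: 85.1
gripper_force: 0.0
```

Run:
```python
from h import *
c,im=look("wrist","w2")
print(sensors.state()["eef_pos"],sensors.state()["orientation"])
im=cv2.imread("pics/w2.png");hsv=cv2.cvtColor(im,cv2.COLOR_BGR2HSV);H,S,V=cv2.split(hsv)
for b in blobs((H>75)&(H<100)&(S>120),100):
    (u,v),r=cv2.minEnclosingCircle(b);x,y,w,h=cv2.boundingRect(b);print("teal",u,v,r,(x,y,w,h),onz(c,(u,v),13),onz(c,(x,v),13),onz(c,(x+w,v),13))
    f=cv2.fitEllipse(b);print(f,onz(c,f[0],11))
```

```text
[ 481.53607754 -337.661644     79.03988037] [ 3.13973981e+00 -2.38356043e-03  2.99326541e+00]
teal 309.0979309082031 204.0670166015625 16.53415870666504 (294, 188, 31, 33) [ 480.5 -345.8   13. ] [ 478.6 -358.5   13. ] [ 482.5 -332.4   13. ]
((309.13458251953125, 204.15171813964844), (30.538118362426758, 32.58237075805664), 4.788652420043945) [ 481.1 -345.9   11. ]
```

View pics/w2.png

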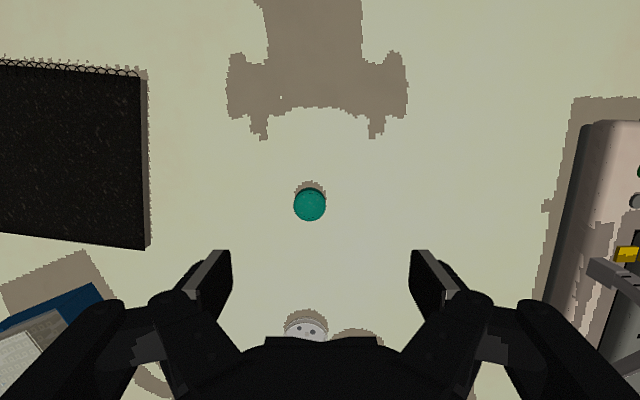

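The cap sits at (309,204) px, i.e. about (481,-346); the dish at (305,328) px is well clear of the fingers.

Request:
{"name": "send_rows", "arguments": {"commands": [{"gripper":-0.6,"delta_pos":[-0.001,-0.006,-0.03],"twist":[0,0,0]},{"gripper":-0.4,"delta_pos":[-0.001,-0.006,-0.058],"twist":[0,0,0]},{"gripper":-0.3,"delta_pos":[-0.001,-0.006,-0.062],"twist":[0,0,0]},{"gripper":-0.2,"delta_pos":[-0.001,-0.006,-0.062],"twist":[0,0,0]},{"gripper":-0.1,"delta_pos":[-0.001,-0.006,-0.062],"twist":[0,0,0]},{"gripper":-0.1,"delta_pos":[-0.001,-0.006,-0.062],"twist":[0,0,0]}]}}

```text
t: 3.7
eef_pos: [481.3, -346.7, 18.9]
orientation: [-3.14, 0.002, 2.991]
wrist_force: [-0.7, -0.3, -0.4]
opening: 47.3
gripper_force: 0.0
```

Run:
```python
from h import *
c,im=look("wrist","w3")
for _ in range(2):
    s=sensors.state();print(s["eef_pos"],s["orientation"],s["opening"]);viewer.read_camera("wrist")
im=cv2.imread("pics/w3.png");hsv=cv2.cvtColor(im,cv2.COLOR_BGR2HSV);H,S,V=cv2.split(hsv)
for b in blobs((H>75)&(H<100)&(S>120),100):
    f=cv2.fitEllipse(b);print(f,onz(c,f[0],12))
```

```text
[ 481.1579587  -346.54148716   18.56224966] [-3.14074782e+00  1.38624589e-03  2.99068393e+00] 46.86813453194629
[ 480.96496877 -346.39488558   18.26928443] [-3.14102907e+00  9.56562871e-04  2.99062932e+00] 47.10440362155316
((321.8664245605469, 222.93258666992188), (39.96940231323242, 42.22230529785156), 175.62008666992188) [ 480.4 -345.9   12. ]
```

Request:
{"name": "send_rows", "arguments": {"commands": [{"gripper":-0.1,"delta_pos":[-0.0005,0,-0.011],"twist":[0,0,0]},{"gripper":-0.1,"delta_pos":[-0.0005,0,-0.011],"twist":[0,0,0]},{"gripper":1,"delta_pos":[-0.0005,0,-0.011],"twist":[0,0,0]},{"gripper":1,"delta_pos":[-0.0005,0,-0.011],"twist":[0,0,0]},{"gripper":1,"delta_pos":[-0.0005,0,-0.011],"twist":[0,0,0]},{"gripper":1,"delta_pos":[-0.0005,0,-0.011],"twist":[0,0,0]}], "grip_force": 30}}

```text
t: 4.6
eef_pos: [480.2, -346.1, 6.7]
orientation: [-3.142, 0.0, 2.991]
wrist_force: [-0.3, 0.6, -0.4]
opening: 0.0
gripper_force: 0.0
```

Run:
```python
from h import *
c,im=look("wrist","w4")
s=sensors.state();print(s["eef_pos"],s["opening"],s["wrist_force"])
im=cv2.imread("pics/w4.png");hsv=cv2.cvtColor(im,cv2.COLOR_BGR2HSV);H,S,V=cv2.split(hsv)
for b in blobs((H>75)&(H<100)&(S>120),100):
    f=cv2.fitEllipse(b);print(f,onz(c,f[0],12),cv2.boundingRect(b))
cv2.imwrite("pics/w4c.png",im[100:400,120:520])
```

```text
[ 480.17286677 -346.13536354    6.68038922] -0.026974736045217256 [0.17481378 0.52848468 0.75500371]
((321.3924865722656, 228.16976928710938), (38.630245208740234, 43.77534103393555), 92.32845306396484) [ 478.3 -345.5   12. ] (300, 209, 44, 40)
```

View pics/w4c.png

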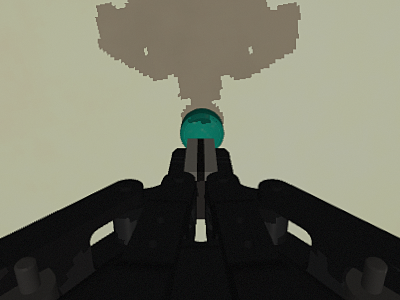

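The fingers closed above the cap, which did not move. From the picture the real tips stand about 42 mm behind the nominal TCP: the open pad corners solve to tool z ≈ -54 and the shut ones to about -45. I'll reopen and go down in small steps, watching the force.

Request:
{"name": "send_rows", "arguments": {"commands": [{"gripper":-0.1,"delta_pos":[0,0,0],"twist":[0,0,0]},{"gripper":-0.1,"delta_pos":[0,0,0],"twist":[0,0,0]},{"gripper":-0.1,"delta_pos":[0,0,0],"twist":[0,0,0]},{"gripper":-0.1,"delta_pos":[0,0,0],"twist":[0,0,0]},{"gripper":-0.1,"delta_pos":[0,0,-0.004],"twist":[0,0,0]},{"gripper":-0.1,"delta_pos":[0,0,-0.006],"twist":[0,0,0]},{"gripper":-0.1,"delta_pos":[0,0,-0.006],"twist":[0,0,0]}]}}

```text
t: 5.52
eef_pos: [479.9, -345.8, 0.2]
orientation: [3.141, -0.001, 2.991]
wrist_force: [-0.1, 0.3, 0.1]
opening: 47.2
gripper_force: 0.0
```

Run:
```python
from h import *
c,im=look("wrist","w5")
s=sensors.state();print(s["eef_pos"],s["opening"],s["wrist_force"],s["joints"],s["orientation"])
im=cv2.imread("pics/w5.png");hsv=cv2.cvtColor(im,cv2.COLOR_BGR2HSV);H,S,V=cv2.split(hsv)
for b in blobs((H>75)&(H<100)&(S>120),100):
    f=cv2.fitEllipse(b);print(f,onz(c,f[0],12),cv2.boundingRect(b))
cv2.imwrite("pics/w5c.png",im[100:400,120:520])
```

```text
[ 4.79979611e+02 -3.45925911e+02  3.19570575e-01] 47.151247196989004 [-0.46781898  0.60867953 -0.00167032] [-7.60191389e-01  4.68813435e-01 -2.16797104e-01  8.85676578e-01
  1.20712249e-04 -6.09209905e-01] [ 3.14121282e+00 -3.33423419e-04  2.99061120e+00]
((321.0507507324219, 235.5090789794922), (44.1430549621582, 46.399871826171875), 0.17891308665275574) [ 480.2 -345.8   12. ] (299, 212, 45, 47)
```

View pics/w5c.png

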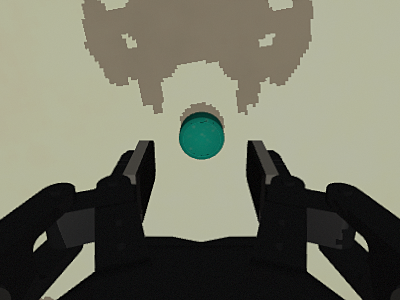

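The picture shows no contact at TCP z = 0. The pad tips at crop (155,140) and (247,140) solve to about 38 mm behind the TCP and are well clear of their shadows.

Request:
{"name": "send_rows", "arguments": {"commands": [{"gripper":-0.1,"delta_pos":[0,0,-0.01],"twist":[0,0,0]},{"gripper":-0.1,"delta_pos":[0,0,-0.018],"twist":[0,0,0]},{"gripper":-0.1,"delta_pos":[0,0,-0.022],"twist":[0,0,0]},{"gripper":-0.1,"delta_pos":[0,0,-0.025],"twist":[0,0,0]},{"gripper":-0.1,"delta_pos":[0,0,-0.026],"twist":[0,0,0]}]}}

```text
t: 6.2
eef_pos: [480.0, -346.0, -25.7]
orientation: [3.141, -0.0, 2.991]
wrist_force: [0.5, 0.4, 1.0]
opening: 47.1
gripper_force: 0.0
```

Run:
```python
from h import *
c,im=look("wrist","w6")
s=sensors.state();print(s["eef_pos"],s["opening"],s["wrist_force"])
im=cv2.imread("pics/w6.png")
cv2.imwrite("pics/w6c.png",cv2.resize(im[180:300,200:440],None,fx=3,fy=3))
```

```text
[ 480.08650425 -346.06293206  -25.6425424 ] 46.92029444197117 [-0.64740437 -1.03640544 -0.10876058]
```

View pics/w6c.png

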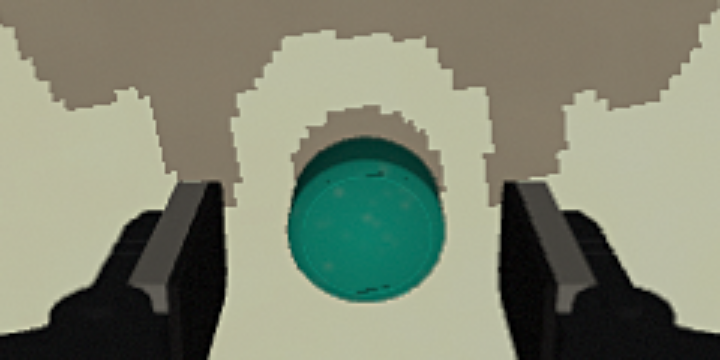

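The tips are now beside the cap, close to their shadows, and the pads sit about 3 mm too far in +x. I'll go 5 mm lower, 3 mm back, and close.

Request:
{"name": "send_rows", "arguments": {"commands": [{"gripper":-0.1,"delta_pos":[-0.003,0,-0.003],"twist":[0,0,0]},{"gripper":-0.1,"delta_pos":[-0.003,0,-0.005],"twist":[0,0,0]},{"gripper":-0.1,"delta_pos":[-0.003,0,-0.005],"twist":[0,0,0]},{"gripper":1,"delta_pos":[-0.003,0,-0.005],"twist":[0,0,0]},{"gripper":1,"delta_pos":[-0.003,0,-0.005],"twist":[0,0,0]},{"gripper":1,"delta_pos":[-0.003,0,-0.005],"twist":[0,0,0]},{"gripper":1,"delta_pos":[-0.003,0,-0.005],"twist":[0,0,0]}], "grip_force": 30}}

```text
t: 7.12
eef_pos: [477.3, -346.2, -30.1]
orientation: [-3.141, 0.0, 2.991]
wrist_force: [0.3, 0.3, 2.5]
opening: 25.5
gripper_force: 29.5
```

Run:
```python
from h import *
c,im=look("wrist","w7")
s=sensors.state();print(s["eef_pos"],s["opening"],s["wrist_force"],s["gripper_force"])
im=cv2.imread("pics/w7.png");hsv=cv2.cvtColor(im,cv2.COLOR_BGR2HSV);H,S,V=cv2.split(hsv)
for b in blobs((H>75)&(H<100)&(S>120),100):
    f=cv2.fitEllipse(b);print(f,onz(c,f[0],13),cv2.boundingRect(b))
```

```text
[ 477.29015783 -346.23743554  -30.15796239] 25.25909885573723 [-0.02658355  0.80374098  3.85259454] 29.52896296977997
((320.2143249511719, 261.4805908203125), (52.08486557006836, 55.163368225097656), 0.7256262302398682) [ 478.9 -346.9   13. ] (295, 234, 51, 55)
```

Request:
{"name": "send_rows", "arguments": {"commands": [{"gripper":1,"delta_pos":[0,0,0.01],"twist":[0,0,0]},{"gripper":1,"delta_pos":[0,0,0.04],"twist":[0,0,0]},{"gripper":1,"delta_pos":[0,0,0.09],"twist":[0,0,0]},{"gripper":1,"delta_pos":[0,0,0.15],"twist":[0,0,0]},{"gripper":1,"delta_pos":[0,0.02,0.2],"twist":[0,0,0]},{"gripper":1,"delta_pos":[0.003,0.07,0.22],"twist":[0,0,0]},{"gripper":1,"delta_pos":[0.005,0.13,0.22],"twist":[0,0,0]},{"gripper":1,"delta_pos":[0.008,0.19,0.22],"twist":[0,0,0]},{"gripper":1,"delta_pos":[0.01,0.25,0.22],"twist":[0,0,0]},{"gripper":1,"delta_pos":[0.014,0.3,0.21],"twist":[0,0,0]}]}}

```text
t: 8.43
eef_pos: [491.3, -44.0, 180.7]
orientation: [3.141, 0.002, 2.991]
wrist_force: [0.1, 0.2, -0.1]
opening: 25.4
gripper_force: 29.6
```

Request:
{"name": "send_rows", "arguments": {"commands": [{"gripper":1,"delta_pos":[0.001,0.03,-0.03],"twist":[0,0,0]},{"gripper":1,"delta_pos":[0.003,0.046,-0.07],"twist":[0,0,0]},{"gripper":1,"delta_pos":[0.003,0.046,-0.08],"twist":[0,0,0]},{"gripper":1,"delta_pos":[0.003,0.046,-0.08],"twist":[0,0,0]},{"gripper":1,"delta_pos":[0.003,0.046,-0.08],"twist":[0,0,0]},{"gripper":1,"delta_pos":[0.003,0.046,-0.08],"twist":[0,0,0]}]}}

```text
t: 9.18
eef_pos: [495.2, -1.0, 100.9]
orientation: [3.142, 0.002, 2.989]
wrist_force: [-0.3, -0.2, 0.6]
opening: 25.6
gripper_force: 29.6
```

Run:
```python
from h import *
c,im=look("wrist","w8")
s=sensors.state();print(s["eef_pos"],s["opening"],s["wrist_force"],s["gripper_force"],s["orientation"])
im=cv2.imread("pics/w8.png")
cv2.imwrite("pics/w8c.png",cv2.resize(im[90:290,180:460],None,fx=2.8,fy=2.8,interpolation=cv2.INTER_CUBIC))
hsv=cv2.cvtColor(im,cv2.COLOR_BGR2HSV);H,S,V=cv2.split(hsv)
for b in blobs((H>75)&(H<100)&(S>120),100):
    f=cv2.fitEllipse(b);print("cap",f,onz(c,f[0],s["eef_pos"][2]+43),cv2.boundingRect(b))
g=cv2.cvtColor(im,cv2.COLOR_BGR2GRAY)
for b in blobs(V<60,3000):
    print("dark",cv2.minAreaRect(b))
print("pocket expected",proj(c,[495.7,0,54]))
```

```text
[495.02579636  -0.8493162  100.67525034] 25.69556702982413 [-0.89352271 -0.41643923  0.54541127] 29.57925707101822 [3.14157814e+00 2.09570207e-03 2.98951895e+00]
cap ((634.8369140625, 355.7231140136719), (10.638949394226074, 23.83029556274414), 1.49354088306427) [593.6 181.2 143.7] (629, 344, 11, 24)
cap ((320.24200439453125, 261.4173889160156), (52.04402542114258, 56.34962463378906), 0.12714216113090515) [496.8  -1.6 143.7] (295, 233, 51, 57)
dark ((320.0, 283.0), (232.0, 594.0), 90.0)
pocket expected [322.2 207.3]
```

View pics/w8c.png

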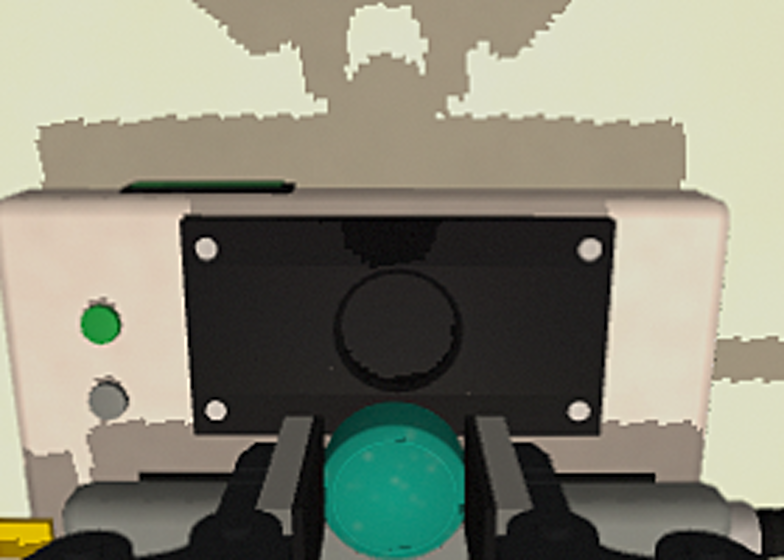

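The cap is held level, with its top face centred near crop (395,494). The pocket ring is at crop (398,330), i.e. (321.8,207.5) px, which agrees with the earlier (495.7,0).

Run:
```python
from h import *
im=cv2.imread("pics/w8.png");c=cam("wrist");z=sensors.state()["eef_pos"][2]
print(sensors.state()["eef_pos"],"pocket",onz(c,(321.8,207.5),54))
hsv=cv2.cvtColor(im,cv2.COLOR_BGR2HSV).astype(int)
print([ (v,*hsv[v,318:323].mean(0).round().astype(int)) for v in list(range(230,256,2))+list(range(284,294))])
print("rear edge",onz(c,(320,290),z+43),"front?",[onz(c,(320,v),z+43) for v in (236,240,244)])
```

```text
[495.02579636  -0.8493162  100.67525034] pocket [ 4.956e+02 -2.000e-01  5.400e+01]
[(230, np.int64(12), np.int64(31), np.int64(39)), (232, np.int64(37), np.int64(58), np.int64(34)), (234, np.int64(84), np.int64(225), np.int64(66)), (236, np.int64(84), np.int64(212), np.int64(66)), (238, np.int64(84), np.int64(216), np.int64(69)), (240, np.int64(84), np.int64(216), np.int64(68)), (242, np.int64(84), np.int64(221), np.int64(112)), (244, np.int64(85), np.int64(216), np.int64(126)), (246, np.int64(85), np.int64(215), np.int64(134)), (248, np.int64(84), np.int64(216), np.int64(134)), (250, np.int64(84), np.int64(223), np.int64(137)), (252, np.int64(84), np.int64(220), np.int64(140)), (254, np.int64(84), np.int64(217), np.int64(141)), (284, np.int64(85), np.int64(224), np.int64(139)), (285, np.int64(85), np.int64(222), np.int64(133)), (286, np.int64(85), np.int64(220), np.int64(131)), (287, np.int64(85), np.int64(221), np.int64(148)), (288, np.int64(85), np.int64(236), np.int64(127)), (289, np.int64(82), np.int64(148), np.int64(123)), (290, np.int64(30), np.int64(22), np.int64(121)), (291, np.int64(17), np.int64(28), np.int64(138)), (292, np.int64(23), np.int64(22), np.int64(133)), (293, np.int64(26), np.int64(19), np.int64(131))]
rear edge [513.   -4.1 143.7] front? [array([482.8,   0.6, 143.7]), array([4.849e+02, 2.000e-01, 1.437e+02]), array([ 4.870e+02, -1.000e-01,  1.437e+02])]
```

Request:
{"name": "send_rows", "arguments": {"commands": [{"gripper":1,"delta_pos":[-0.0036,0.0017,-0.02],"twist":[0,0,0]},{"gripper":1,"delta_pos":[-0.0036,0.0017,-0.05],"twist":[0,0,0]},{"gripper":1,"delta_pos":[-0.0036,0.0017,-0.068],"twist":[0,0,0]},{"gripper":1,"delta_pos":[-0.0036,0.0017,-0.07],"twist":[0,0,0]},{"gripper":1,"delta_pos":[-0.0036,0.0017,-0.07],"twist":[0,0,0]},{"gripper":1,"delta_pos":[-0.0036,0.0017,-0.07],"twist":[0,0,0]}]}}

```text
t: 9.98
eef_pos: [491.5, 1.4, 30.6]
orientation: [3.142, 0.002, 2.991]
wrist_force: [1.3, -0.5, -0.5]
opening: 25.4
gripper_force: 29.6
```

Run:
```python
from h import *
s=sensors.state();print(s["eef_pos"],s["opening"],s["wrist_force"],s["orientation"])
c,im=look("wrist","w9")
im=cv2.imread("pics/w9.png");hsv=cv2.cvtColor(im,cv2.COLOR_BGR2HSV).astype(int)
z=s["eef_pos"][2]+43
t=(hsv[:,318:323,1].mean(1)>140)&(hsv[:,318:323,2].mean(1)>95)&(abs(hsv[:,318:323,0].mean(1)-84)<8)
v=np.where(t)[0];v=v[(v>200)&(v<320)];print(v.min(),v.max());a=onz(c,(320,v.min()-.5),z);b=onz(c,(320,v.max()+.5),z);print(a,b,(a+b)/2)
```

```text
[491.50067125   1.39667475  30.61145173] 25.371648540414228 [ 1.25144324 -0.52281585 -0.51611456] [3.14156217e+00 1.97857131e-03 2.99051188e+00]
242 289
[482.2   2.3  73.6] [509.2  -1.8  73.6] [4.957e+02 2.500e-01 7.360e+01]
```

Request:
{"name": "send_rows", "arguments": {"commands": [{"gripper":1,"delta_pos":[0,-0.0004,-0.004],"twist":[0,0,0]},{"gripper":1,"delta_pos":[0,-0.0004,-0.007],"twist":[0,0,0]},{"gripper":1,"delta_pos":[0,-0.0004,-0.009],"twist":[0,0,0]},{"gripper":1,"delta_pos":[0,-0.0004,-0.0095],"twist":[0,0,0]},{"gripper":1,"delta_pos":[0,-0.0004,-0.0095],"twist":[0,0,0]}]}}

```text
t: 10.65
eef_pos: [490.4, 1.3, 20.0]
orientation: [3.141, -0.0, 2.991]
wrist_force: [-0.6, 0.5, 0.3]
opening: 25.5
gripper_force: 29.6
```

Request:
{"name": "send_rows", "arguments": {"commands": [{"gripper":1,"delta_pos":[0.0004,0,-0.001],"twist":[0,0,0]},{"gripper":1,"delta_pos":[0.0004,0,-0.0015],"twist":[0,0,0]},{"gripper":1,"delta_pos":[0.0004,0,-0.0015],"twist":[0,0,0]}]}}

```text
t: 11.02
eef_pos: [491.1, 1.2, 18.8]
orientation: [3.141, 0.0, 2.991]
wrist_force: [-0.6, 0.7, 2.6]
opening: 25.6
gripper_force: 29.9
```

Request:
{"name": "send_rows", "arguments": {"commands": [{"gripper":0.1,"delta_pos":[0,0,0],"twist":[0,0,0]},{"gripper":-0.1,"delta_pos":[0,0,0],"twist":[0,0,0]},{"gripper":-0.1,"delta_pos":[0,0,0],"twist":[0,0,0]},{"gripper":-0.1,"delta_pos":[0,0,0.01],"twist":[0,0,0]},{"gripper":-0.1,"delta_pos":[0,0,0.04],"twist":[0,0,0]},{"gripper":-0.1,"delta_pos":[0,0,0.09],"twist":[0,0,0]},{"gripper":-0.1,"delta_pos":[0,0,0.12],"twist":[0,0,0]},{"gripper":-0.1,"delta_pos":[0,0,0.12],"twist":[0,0,0]},{"gripper":-0.1,"delta_pos":[0,0,0.12],"twist":[0,0,0]}]}}

```text
t: 12.15
eef_pos: [490.5, 1.3, 138.2]
orientation: [3.142, -0.0, 2.991]
wrist_force: [-0.3, 0.4, 0.1]
opening: 47.2
gripper_force: 0.0
```

Run:
```python
from h import *
s=sensors.state();print(s["eef_pos"],s["opening"],s["wrist_force"],s["orientation"])
c,im=look("wrist","w10")
im=cv2.imread("pics/w10.png");hsv=cv2.cvtColor(im,cv2.COLOR_BGR2HSV);H,S,V=cv2.split(hsv)
for b in blobs((H>75)&(H<100)&(S>120),100,(200,100,440,320)):
    f=cv2.fitEllipse(b);print("cap",f,onz(c,f[0],62),cv2.boundingRect(b))
for X in ([495.6,-.2,54],[495.6,-.2,62]):
    print(proj(c,X))
# red index / pointer: hinge frame from yaw
yaw=-0.151;ex=np.array([np.cos(yaw),np.sin(yaw),0]);ey=np.array([-np.sin(yaw),np.cos(yaw),0])
for b in blobs(((H<8)|(H>172))&(S>140),20): print("red",cv2.boundingRect(b),cv2.minEnclosingCircle(b))
for b in blobs((H>20)&(H<35)&(S>150),20): print("yel",cv2.boundingRect(b),cv2.minEnclosingCircle(b))
for b in blobs(V<70,200,(440,230,640,300)): print("slv",cv2.minAreaRect(b))
cv2.imwrite("pics/w10c.png",cv2.resize(im[80:330,150:550],None,fx=2,fy=2,interpolation=cv2.INTER_CUBIC))
```

```text
[490.52952274   1.29049377 138.22883474] 47.23994496294827 [-0.27716257  0.43001185  0.13179818] [ 3.14150924e+00 -3.72667729e-04  2.99058887e+00]
cap ((320.1944580078125, 201.72012329101562), (30.89163589477539, 32.55909729003906), 176.6247100830078) [4.943e+02 1.000e-01 6.200e+01] (305, 185, 32, 34)
[320.  200.7]
[320.  203.1]
red (184, 365, 10, 7) ((188.5, 368.5), 5.147915363311768)
red (575, 305, 15, 8) ((582.0, 308.5), 7.017934322357178)
yel (195, 260, 19, 13) ((204.0, 266.5), 10.547611236572266)
slv ((466.0, 291.0), (16.0, 52.0), 90.0)
slv ((464.0, 264.0), (16.0, 48.0), 90.0)
```

```bash
cat > geo.py <<'E'
from h import *
m=viewer.camera_model("wrist")
def wc(p,o):
    T=np.eye(4);T[:3,:3]=Ro.from_euler("xyz",o).as_matrix();T[:3,3]=p
    W=np.linalg.inv(T@m["T_tool_cam"]);return m["K"],m["distortion"],W[:3,:3],W[:3,3]
yaw=-0.151;ex=np.array([np.cos(yaw),np.sin(yaw),0]);ey=np.array([-np.sin(yaw),np.cos(yaw),0])
E
python3 - <<'E'
from geo import *
c1=wc([458.2,3.86,319.08],[3.14113,-.0014,2.9894]);c2=cam("wrist");ct=cam("top")
print("pred sleeve",proj(c2,[574.1,122.3,66]),"slv now",onz(c2,(464,264),66),onz(c2,(466,291),66))
S=np.mean([onz(c2,(464,264),66),[574.1,122.3,66]],0);hin=S+130*ex-142*ey;print("hinge",hin)
print("plate rel hinge", np.array([495.6,-.2,0])@np.c_[ex,ey]-hin@np.c_[ex,ey])
for n,c,p in (("w1",c1,(251,229.5)),("w2",c2,(204,266))):
    X=onz(c,p,66)-hin;print("yel",n,X@ex,X@ey)
o,v=ray(c1,(241,280.5))
for yp in (-125,-130,-135,-140,-145):
    t=(yp+hin@ey-o@ey)/(v@ey);X=o+v*t-hin;print("red w1",yp,X@ex,X[2],np.hypot(X@ex,X[2]),np.arctan2(X[2],-X@ex))
o2,v2=ray(ct,(369.5,192.5))
A=np.c_[v,-v2];k=np.linalg.lstsq(A,o2-o,rcond=None)[0];P=o+v*k[0];Q=o2+v2*k[1];X=(P+Q)/2-hin
print("tri gap",np.linalg.norm(P-Q),X@ex,X@ey,X[2],np.hypot(X@ex,X[2]),np.arctan2(X[2],-X@ex))
E
```

```text
pred sleeve [460.8 265.2] slv now [573.3 125.4  66. ] [603.2 127.1  66. ]
hinge [680.86013924 -36.08969038  66.        ]
plate rel hinge [-188.55086336    7.61321159]
yel w1 -127.85564848478214 -102.10506806819717
yel w2 -128.80557824714785 -101.84500375582088
red w1 -125 -38.03417770977831 -0.863069200144821 38.04396880588612 -0.022688044266886632
red w1 -130 -28.215414737211354 -17.49789024383597 33.20068962805101 -0.5551066503089166
red w1 -135 -18.39665176464451 -34.132711287527115 38.77471825800001 -1.0764575898459001
red w1 -140 -8.577888792077434 -50.76753233121832 51.48711018430288 -1.403413176016114
red w1 -145 1.24087418048941 -67.40235337490947 67.41377462513114 -1.5892042006825813
tri gap 1.3167998232793772 -81.14923917720066 -102.30788696665073 72.77816044668435 109.00394330959706 0.7310683900261681
```

Run:
```python
from geo import *
from scipy.optimize import brentq
c1=wc([458.2,3.86,319.08],[3.14113,-.0014,2.9894]);ct=cam("top");c2=wc([490.53,1.29,138.23],[3.1415,-.00037,2.9906])
hin=np.array([680.9,-36.1,66]);cw2=wc([481.5,-337.7,79.0],[3.1397,-.0024,2.9933])
def cyl(c,p,r=129):
    o,v=ray(c,p);f=lambda t:np.hypot((o+v*t-hin)@ex,(o+v*t-hin)[2])-r
    ts=np.linspace(0,2000,4001);fs=[f(t) for t in ts]
    i=next((i for i in range(4000) if fs[i]*fs[i+1]<0),None)
    if i is None:return None
    t=brentq(f,ts[i],ts[i+1]);X=o+v*t-hin;return X@ey,np.arctan2(X[2],-X@ex)
def run(img,c,name,box,k=6):
    im=cv2.imread(img)
    x0,y0,x1,y1=box;big=cv2.resize(im[y0:y1,x0:x1],None,fx=k,fy=k,interpolation=cv2.INTER_CUBIC);H,S,V=cv2.split(cv2.cvtColor(big,cv2.COLOR_BGR2HSV))
    for b in blobs(((H<8)|(H>172))&(S>140),60):
        r=cv2.minAreaRect(b);q=cv2.boxPoints(r);f=lambda p:(x0+(p[0]+.5)/k-.5,y0+(p[1]+.5)/k-.5)
        print(name,r[1],f(r[0]),"cen",cyl(c,f(r[0])),[cyl(c,f(p)) for p in q])
run("pics/w1.png",c1,"w1",(220,260,262,300));run("pics/top0.png",ct,"top",(360,180,380,205))
run("pics/w10.png",c2,"w10",(170,350,210,385))
for r in (124,129,134): print(r,cyl(c1,(241,280.5),r),cyl(ct,(369.5,192.5),r))
```

```text
w1 (113.078369140625, 45.11621856689453) (240.90265655517578, 280.4474449157715) cen (np.float64(-97.68426215795901), np.float64(0.7765293439647462)) [(np.float64(-109.91864875463756), np.float64(0.8057338440097315)), (np.float64(-110.36713572442495), np.float64(0.7293406738487433)), (np.float64(-85.40138494348274), np.float64(0.7469789417443609)), (np.float64(-85.2921258083679), np.float64(0.8224728727921728))]
top (32.99457550048828, 14.931319236755371) (369.26149495442706, 193.0545972188314) cen (np.float64(-99.41948661610522), np.float64(0.8243327892219316)) [(np.float64(-90.62658914211093), np.float64(0.7915178325526705)), (np.float64(-90.61449961348417), np.float64(0.8630705770102803)), (np.float64(-108.19127729948084), np.float64(0.856405022492687)), (np.float64(-108.27625698256162), np.float64(0.784541562059232))]
w10 (42.0, 65.0) (188.33333333333334, 368.0833333333333) cen (np.float64(-84.9064355227951), np.float64(0.7501984482553932)) [(np.float64(-89.26536196063978), np.float64(0.7336865214190494)), (np.float64(-81.47644766961069), np.float64(0.732214303106856)), (np.float64(-80.61296939385491), np.float64(0.7665636358702803)), (np.float64(-88.32903881062931), np.float64(0.7680781870953137))]
124 (np.float64(-98.89000183308998), np.float64(0.7662910184569912)) (np.float64(-100.29630340485163), np.float64(0.8181834470021122))
129 (np.float64(-97.54864682763902), np.float64(0.7770557317822075)) (np.float64(-99.8370959017299), np.float64(0.8410269861673612))
134 (np.float64(-96.21098760498631), np.float64(0.7869896336305173)) (np.float64(-99.38350589205872), np.float64(0.8619068935317264))
```

Request:
{"name": "send_rows", "arguments": {"commands": [{"gripper":-0.1,"delta_pos":[0,0,0.05],"twist":[0,0,0]},{"gripper":-0.1,"delta_pos":[0.03,-0.03,0.07],"twist":[0,0,0]},{"gripper":-0.1,"delta_pos":[0.07,-0.07,0.07],"twist":[0,0,0]},{"gripper":-0.1,"delta_pos":[0.11,-0.11,0.07],"twist":[0,0,0]},{"gripper":-0.1,"delta_pos":[0.12,-0.12,0.07],"twist":[0,0,0]},{"gripper":-0.1,"delta_pos":[0.12,-0.12,0.07],"twist":[0,0,0]},{"gripper":-0.1,"delta_pos":[0.12,-0.12,0.07],"twist":[0,0,0]},{"gripper":-0.1,"delta_pos":[0.12,-0.12,0.07],"twist":[0,0,0]}]}}

```text
t: 13.2
eef_pos: [610.1, -117.5, 209.0]
orientation: [3.141, -0.0, 2.992]
wrist_force: [0.5, 1.3, 1.0]
opening: 47.3
gripper_force: 0.0
```

```bash
cat >> geo.py <<'E'
from scipy.optimize import brentq
hin=np.array([680.9,-36.1,66])
def cyl(c,p,r=129,h=None):
    h=hin if h is None else h
    o,v=ray(c,p);f=lambda t:np.hypot((o+v*t-h)@ex,(o+v*t-h)[2])-r
    ts=np.linspace(0,2000,4001);fs=[f(t) for t in ts]
    i=next((i for i in range(4000) if fs[i]*fs[i+1]<0),None)
    if i is None:return None
    t=brentq(f,ts[i],ts[i+1]);X=o+v*t-h;return round(X@ey,1),round(np.arctan2(X[2],-X@ex),4)
E
python3 - <<'E'
from geo import *
c,im=look("wrist","w11");s=sensors.state();print(s["eef_pos"],s["orientation"],s["joints"])
im=cv2.imread("pics/w11.png");H,S,V=cv2.split(cv2.cvtColor(im,cv2.COLOR_BGR2HSV))
for n,mk in (("red",((H<8)|(H>172))&(S>140)),("yel",(H>20)&(H<35)&(S>150))):
    for b in blobs(mk,30,(150,20,520,300)):
        r=cv2.minAreaRect(b);print(n,cv2.boundingRect(b),r,cyl(c,r[0]),[cyl(c,p) for p in cv2.boxPoints(r)], onz(c,r[0],66))
for a in (.7,.75,.8,.85): print(a,proj(c,hin-129*np.cos(a)*ex-102*ey+[0,0,129*np.sin(a)]))
print(proj(c,hin-129*ex-102*ey))
cv2.imwrite("pics/w11c.png",cv2.resize(im[60:260,200:440],None,fx=3,fy=3,interpolation=cv2.INTER_CUBIC))
E
```

```text
[ 610.31248241 -117.67051245  209.16064001] [3.14147648e+00 4.10050297e-04 2.99185527e+00] [-3.19635578e-01  4.03335046e-01  2.15769990e-01  1.38284677e+00
  1.83836827e-04 -1.69898186e-01]
red (297, 162, 24, 19) ((308.5, 171.0), (18.0, 23.0), 90.0) (np.float64(-100.7), np.float64(0.8352)) [(np.float64(-109.9), np.float64(0.7694)), (np.float64(-91.8), np.float64(0.7694)), (np.float64(-91.8), np.float64(0.8962)), (np.float64(-109.3), np.float64(0.8963))] [ 596.3 -129.    66. ]
yel (304, 109, 16, 12) ((311.5, 114.5), (11.0, 15.0), 90.0) None [None, None, (np.float64(-92.9), np.float64(0.2772)), (np.float64(-106.9), np.float64(0.2772))] [ 537.9 -116.4   66. ]
0.7 [307.3 153.3]
0.75 [307.1 159.5]
0.8 [306.9 166.1]
0.85 [306.7 173.1]
[310.4 114.8]
```

Run:
```python
from geo import *
c1=wc([458.2,3.86,319.08],[3.14113,-.0014,2.9894]);c11=wc([610.31,-117.67,209.16],[3.14148,.0004,2.99186])
for nm,c,f in (("w1",c1,"pics/w1.png"),("w11",c11,"pics/w11.png")):
    im=cv2.imread(f);A=np.arange(0.1,1.3,.01)
    for y in (-98,-106):
        P=np.float32([[proj(c,hin-129*np.cos(a)*ex+y*ey+[0,0,129*np.sin(a)]) for a in A]])
        s=cv2.remap(im,P[...,0],P[...,1],cv2.INTER_LINEAR)[0].astype(int)
        print(nm,y,"V(.1..1.3 step .01)",s.max(1).tolist(),"red",[round(A[i],2) for i in range(len(A)) if s[i,2]>s[i,1]*1.6+20])
```

```text
w1 -98 V(.1..1.3 step .01) [117, 109, 100, 90, 80, 80, 81, 81, 81, 78, 71, 79, 108, 114, 79, 52, 41, 61, 91, 96, 89, 39, 40, 92, 99, 98, 99, 58, 22, 66, 90, 101, 100, 99, 73, 18, 91, 104, 102, 103, 102, 76, 58, 70, 109, 108, 107, 103, 78, 43, 93, 109, 108, 108, 107, 92, 67, 75, 115, 111, 109, 107, 109, 95, 73, 119, 125, 133, 150, 133, 85, 49, 103, 132, 133, 139, 142, 144, 112, 99, 140, 147, 144, 145, 150, 146, 108, 130, 151, 155, 154, 155, 164, 92, 72, 161, 159, 158, 161, 161, 150, 122, 133, 167, 164, 163, 164, 167, 142, 124, 165, 167, 166, 166, 169, 168, 86, 149, 174, 171] red [np.float64(0.74), np.float64(0.75), np.float64(0.76), np.float64(0.77), np.float64(0.78), np.float64(0.79)]
w1 -106 V(.1..1.3 step .01) [140, 155, 167, 177, 186, 186, 185, 184, 183, 183, 184, 184, 184, 184, 184, 184, 184, 184, 184, 185, 185, 185, 185, 185, 185, 187, 186, 187, 186, 186, 186, 187, 187, 187, 188, 189, 188, 188, 188, 189, 189, 189, 190, 189, 186, 187, 189, 189, 189, 190, 188, 189, 189, 189, 189, 188, 187, 187, 190, 191, 190, 188, 190, 179, 134, 120, 126, 144, 152, 143, 104, 41, 23, 136, 190, 194,
[... 1155 characters left out ...]
46, 146, 147, 147, 148, 148, 148, 148, 148, 149, 150, 151, 148, 145, 142, 135, 130, 126, 124, 122, 121, 121, 120, 117, 117, 116, 117, 113, 104, 104, 101, 88, 104, 111, 95, 62, 100, 117, 103, 72, 66, 116, 133, 130, 67, 9, 98, 122, 122, 128, 86, 62, 108, 128, 130, 133, 112, 33, 85, 124, 123, 115, 126, 147, 166, 176, 162, 164, 163, 168, 95, 31, 167, 162, 168, 134, 133, 98, 60, 172, 170, 163, 169, 175, 146, 13, 168, 179, 180, 180, 177, 181, 34, 145, 187, 183, 186, 190, 195, 105, 114, 198, 195, 194, 194, 199, 163, 49, 206, 201, 201, 201, 201, 210, 54] red [np.float64(0.77), np.float64(0.78), np.float64(0.79), np.float64(0.8), np.float64(0.81), np.float64(0.82), np.float64(0.83), np.float64(0.84)]
```

View pics/w11c.png

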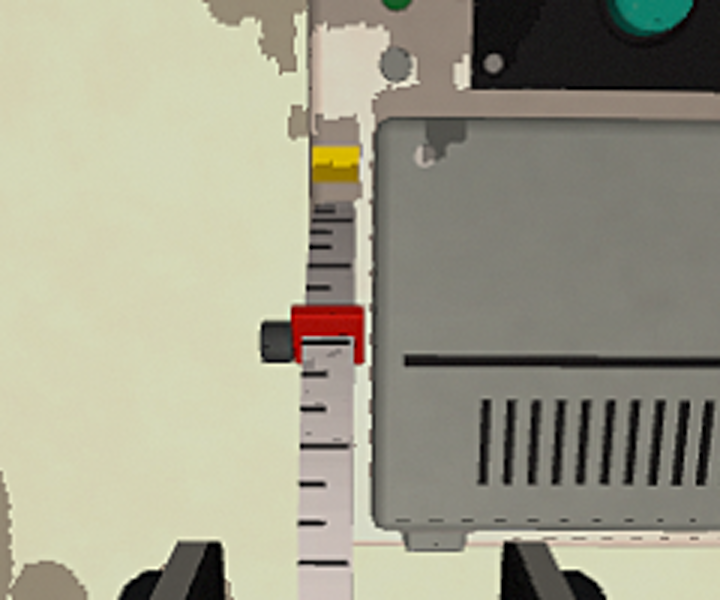

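The picture shows the red saddle over the rim at crop y 305-338, just before the long 45° tick at 343. The other long ticks are at 265 (30°), 446 (60°) and 563 (75°). The yellow pointer is at (336,163).

Run:
```python
from geo import *
from scipy.optimize import least_squares
c=wc([610.31,-117.67,209.16],[3.14148,.0004,2.99186])
f=lambda x,y:(200+(x+.5)/3-.5,60+(y+.5)/3-.5)
T=[(330,265,30),(322,287,35),(327,343,45),(314,373,50),(313,408,55),(325,446,60),(312,484,65),(312,523,70),(324,563,75)]
def res(q):
    h=hin+q[1]*ex+[0,0,0];return [cyl(c,f(x,y),q[0],h)[1]-np.radians(d)-q[2]*0 for x,y,d in T]
for q in ((118,0,0),(120,0,0),(122,0,0),(124,0,0)): print(q,np.round(res(q),3))
s=least_squares(res,[119,0,0],diff_step=1e-3);R,dx,_=s.x;print(s.x,np.round(s.fun,3))
h=hin+dx*ex
for r in (R,R+2,R+4,R+6,R+8,129): print(round(r,1),"front edge",cyl(c,f(327,305),r,h),"rear",cyl(c,f(327,338),r,h),"legrear",cyl(c,f(358,362),r,h))
```

```text
(118, 0, 0) [ 0.028  0.022  0.018  0.009  0.007  0.006  0.003 -0.    -0.001]
(120, 0, 0) [ 0.049  0.04   0.029  0.017  0.013  0.01   0.004 -0.001 -0.004]
(122, 0, 0) [ 0.07   0.056  0.039  0.026  0.019  0.014  0.006 -0.001 -0.007]
(124, 0, 0) [ 0.089  0.072  0.049  0.033  0.024  0.017  0.007 -0.002 -0.009]Traceback (most recent call last):
  File "<stdin>", line 9, in <module>
    return func(*args, **kwargs)
    result = trf(vector_fun.fun, vector_fun.jac, x0, f0, J0, lb, ub, ftol, xtol,
                 gtol, max_nfev, x_scale, loss_function, tr_solver,
                 tr_options.copy(), verbose, callback=callback_wrapped)
    return trf_no_bounds(
        fun, jac, x0, f0, J0, ftol, xtol, gtol, max_nfev, x_scale,
        loss_function, tr_solver, tr_options, verbose, callback=callback)
    f_new = fun(x_new)
    self._update_fun()
    ~~~~~~~~~~~~~~~~^^
    self.f = self.fun_wrapped(xp_copy(self.x))
             ~~~~~~~~~~~~~~~~^^^^^^^^^^^^^^^^^
    return np.atleast_1d(self.fun(x))
                         ~~~~~~~~^^^
    return self.f(x, *self.args, **self.kwargs)
           ~~~~~~^^^^^^^^^^^^^^^^^^^^^^^^^^^^^^
  File "<stdin>", line 7, in res
TypeError: 'NoneType' object is not subscriptable
```

Reading against the 5° ticks, the index is at about 43° (0.75 rad). Next I rotate 90° and go above the sleeve.

Request:
{"name": "send_rows", "arguments": {"commands": [{"gripper":-0.1,"delta_pos":[-0.005,0.03,0.0],"twist":[0,0,-10]},{"gripper":-0.1,"delta_pos":[-0.01,0.06,0.0],"twist":[0,0,-20]},{"gripper":-0.1,"delta_pos":[-0.015,0.09,0.0],"twist":[0,0,-30]},{"gripper":-0.1,"delta_pos":[-0.02,0.12,0.0],"twist":[0,0,-40]},{"gripper":-0.1,"delta_pos":[-0.025,0.15,0.0],"twist":[0,0,-50]},{"gripper":-0.1,"delta_pos":[-0.03,0.18,0.0],"twist":[0,0,-60]},{"gripper":-0.1,"delta_pos":[-0.034,0.21,0.0],"twist":[0,0,-70]},{"gripper":-0.1,"delta_pos":[-0.0365,0.24,-0.03],"twist":[0,0,-80]},{"gripper":-0.1,"delta_pos":[-0.0365,0.2415,-0.08],"twist":[0,0,-90]},{"gripper":-0.1,"delta_pos":[-0.0365,0.2415,-0.12],"twist":[0,0,-90]}]}}

```text
t: 14.5
eef_pos: [573.4, 124.0, 87.6]
orientation: [3.141, -0.0, 1.421]
wrist_force: [-0.3, -0.6, -0.0]
opening: 47.3
gripper_force: 0.0
```

Request:
{"name": "send_rows", "arguments": {"commands": [{"gripper":-0.1,"delta_pos":[0,0,-0.01],"twist":[0,0,0]},{"gripper":-0.1,"delta_pos":[0,0,-0.01],"twist":[0,0,0]},{"gripper":-0.1,"delta_pos":[0,0,-0.01],"twist":[0,0,0]}]}}

```text
t: 14.88
eef_pos: [576.0, 122.8, 80.7]
orientation: [3.138, -0.001, 1.42]
wrist_force: [0.8, 0.2, 0.9]
opening: 47.1
gripper_force: 0.0
```

Run:
```python
from geo import *
c,im=look("wrist","w12");s=sensors.state();print(s["eef_pos"],s["orientation"],s["joints"],s["opening"],s["wrist_force"])
im=cv2.imread("pics/w12.png");H,S,V=cv2.split(cv2.cvtColor(im,cv2.COLOR_BGR2HSV))
print("pred",proj(c,[573.7,123.8,66]),proj(c,np.array([573.7,123.8,66])+27*ey),proj(c,np.array([573.7,123.8,66])-27*ey))
for b in blobs(V<70,150,(220,60,420,330)): r=cv2.minAreaRect(b);print("dark",r,onz(c,r[0],66))
for v in (130,150,170,190,200,210,220): print(v,"".join("#" if x<70 else "." for x in V[v,270:370]))
```

```text
[576.02152289 122.78800151  80.72429504] [ 3.13786654e+00 -8.18033858e-04  1.41973170e+00] [ 7.37884477e-02  3.91070962e-01 -1.22179647e-01  1.05373101e+00
 -3.33485692e-05  1.79565086e+00] 47.41879695689345 [0.70608455 0.67281723 0.03966252]
pred [316.8 219. ] [316.7 180.7] [317.  254.7]
dark ((319.5, 259.0), (199.0, 140.0), 0.0) [570.9  93.5  66. ]
130 ....................................................................................................
150 ....................................................................................................
170 ....................................................................................................
190 ......................................#######........#####..........................................
200 ......................................####################..........................................
210 ......................................####################..........................................
220 ......................................####################..........................................
```

Request:
{"name": "send_rows", "arguments": {"commands": [{"gripper":-0.1,"delta_pos":[-0.002,0.001,-0.03],"twist":[0,0,0]},{"gripper":-0.1,"delta_pos":[-0.002,0.001,-0.055],"twist":[0,0,0]},{"gripper":-0.1,"delta_pos":[-0.002,0.001,-0.067],"twist":[0,0,0]},{"gripper":-0.1,"delta_pos":[-0.002,0.001,-0.069],"twist":[0,0,0]},{"gripper":-0.1,"delta_pos":[-0.002,0.001,-0.069],"twist":[0,0,0]},{"gripper":-0.1,"delta_pos":[-0.002,0.001,-0.069],"twist":[0,0,0]}]}}

```text
t: 15.68
eef_pos: [573.4, 123.8, 10.6]
orientation: [3.14, -0.0, 1.42]
wrist_force: [-0.2, 0.9, 0.0]
opening: 47.4
gripper_force: 0.0
```

Request:
{"name": "send_rows", "arguments": {"commands": [{"gripper":1,"delta_pos":[0,0,0],"twist":[0,0,0]},{"gripper":1,"delta_pos":[0,0,0],"twist":[0,0,0]},{"gripper":1,"delta_pos":[0,0,0],"twist":[0,0,0]},{"gripper":1,"delta_pos":[0,0,0],"twist":[0,0,0]},{"gripper":1,"delta_pos":[0,0,0],"twist":[0,0,0]}], "grip_force": 80}}

```text
t: 16.3
eef_pos: [574.4, 123.5, 10.3]
orientation: [3.138, -0.0, 1.42]
wrist_force: [5.3, 0.3, 0.8]
opening: 11.4
gripper_force: 78.0
```

Request:
{"name": "send_rows", "arguments": {"commands": [{"gripper":1,"delta_pos":[0.0003,0,0.0091],"twist":[0,0,0]},{"gripper":1,"delta_pos":[0.0013,-0.0002,0.0181],"twist":[0,0,0]},{"gripper":1,"delta_pos":[0.0029,-0.0004,0.0271],"twist":[0,0,0]},{"gripper":1,"delta_pos":[0.005,-0.0008,0.0359],"twist":[0,0,0]},{"gripper":1,"delta_pos":[0.0078,-0.0012,0.0446],"twist":[0,0,0]}]}}

```text
t: 16.92
eef_pos: [581.2, 122.4, 53.2]
orientation: [3.141, -0.0, 1.42]
wrist_force: [8.0, -0.4, -10.7]
opening: 11.2
gripper_force: 77.9
```

Request:
{"name": "send_rows", "arguments": {"commands": [{"gripper":1,"delta_pos":[0.0034,-0.0005,0.0084],"twist":[0,0,0]},{"gripper":1,"delta_pos":[0.0073,-0.0011,0.0166],"twist":[0,0,0]},{"gripper":1,"delta_pos":[0.0119,-0.0018,0.0244],"twist":[0,0,0]},{"gripper":1,"delta_pos":[0.0168,-0.0025,0.032],"twist":[0,0,0]},{"gripper":1,"delta_pos":[0.0225,-0.0034,0.0391],"twist":[0,0,0]},{"gripper":1,"delta_pos":[0.0225,-0.0034,0.0391],"twist":[0,0,0]},{"gripper":1,"delta_pos":[0.0225,-0.0034,0.0391],"twist":[0,0,0]}]}}

```text
t: 17.8
eef_pos: [602.0, 119.1, 91.8]
orientation: [-3.14, 0.0, 1.42]
wrist_force: [5.5, 1.0, -14.1]
opening: 11.6
gripper_force: 77.9
```

Run:
```python
from geo import *
s=sensors.state();print(s["eef_pos"],s["wrist_force"],s["opening"])
d=s["eef_pos"]-np.array([574,123.6,10.4]);print("angle",np.arcsin(d[2]/130),np.arctan2(d[2],130-d@ex))
for n in ("top","scene"):
    c,im=look(n,n+"1");im=cv2.imread(f"pics/{n}1.png");k=8
    p=proj(c,hin-129*np.cos(.75)*ex-102*ey+[0,0,129*np.sin(.75)]);x0,y0=(p-14).astype(int);print(n,p,[proj(c,hin-129*np.cos(a)*ex-102*ey+[0,0,129*np.sin(a)]) for a in (.65,.85)])
    big=cv2.resize(im[y0:y0+28,x0:x0+28],None,fx=k,fy=k,interpolation=cv2.INTER_CUBIC);H,S,V=cv2.split(cv2.cvtColor(big,cv2.COLOR_BGR2HSV))
    cv2.imwrite(f"pics/{n}1c.png",big)
    for nm,mk in (("red",((H<8)|(H>172))&(S>120)),("yel",(H>18)&(H<38)&(S>120))):
        for b in blobs(mk,60): r=cv2.minAreaRect(b);print(nm,x0+(r[0][0]+.5)/k-.5,y0+(r[0][1]+.5)/k-.5,np.array(r[1])/k,r[2],np.array(cv2.boundingRect(b))/k)
```

```text
[602.02891233 119.12285095  91.80894662] [  5.51506194   1.02252974 -14.12690624] 11.61068892982998
angle 0.6766987832961538 0.6754349030772278
top [369.6 195.6] [array([368.9, 198.7]), array([370.2, 192.3])]
red 369.38639545440674 193.03933811187744 [5.81934738 3.14455652] 4.39870548248291 [12.    10.75   5.875  3.5  ]
yel 368.4375 196.75 [3.375 4.5  ] 90.0 [11.625 14.5    4.625  3.5  ]
scene [343.8 153.7] [array([346. , 157.5]), array([341.3, 150. ])]
red 342.75 154.375 [1.875 2.375] 90.0 [13.    14.875  2.5    2.   ]
yel 345.7867660522461 155.8970603942871 [0.81855774 2.21313739] 75.96376037597656 [16.125 16.75   2.25   1.25 ]
```

```bash
cat > lid.py <<'E'
from geo import *
c1=wc([458.2,3.86,319.08],[3.14113,-.0014,2.9894])
f=lambda x,y:(225+(x+.5)/3.7-.5,160+(y+.5)/3.7-.5)
slot=[onz(c1,f(x,412),78)-hin for x in (175,540)]
rs=-np.mean([p@ex for p in slot]);ys=[p@ey for p in slot];H0=12
def pt(a,y,dr=0):
    r=rs+dr;return hin+ex*(-r*np.cos(a)+H0*np.sin(a))+y*ey+[0,0,r*np.sin(a)+H0*np.cos(a)]
def measure(img,ct,lo,hi,n=9):
    g=cv2.GaussianBlur(cv2.cvtColor(cv2.imread(img),cv2.COLOR_BGR2GRAY),(0,0),.6);A=np.arange(lo,hi,.004);Y=np.linspace(ys[1]+15,ys[0]-15,n) if ys[1]<ys[0] else np.linspace(ys[0]+15,ys[1]-15,n)
    out=[]
    for y in Y:
        P=np.float32([[proj(ct,pt(a,y)) for a in A]]);s=cv2.remap(g,P[...,0],P[...,1],cv2.INTER_CUBIC)[0].astype(float)
        w=np.clip(np.median(s)-8-s,0,None);i=np.argmin(s);k=slice(max(i-12,0),i+13);out.append((round((A[k]*w[k]).sum()/max(w[k].sum(),1e-9),3),round(s.min()),round(np.median(s))))
    return out
E
python3 - <<'E'
from lid import *
ct=cam("top");print(rs,ys)
for a in (0,.6,.7,.8): print(a,proj(ct,pt(a,0)))
print(measure("pics/top0.png",ct,-.25,.25));print(measure("pics/top1.png",ct,.5,.95))
E
```

```text
61.90569485557301 [np.float64(-70.23181982232913), np.float64(84.87387493063655)]
0 [338.8 186.6]
0.6 [339.9 179.4]
0.7 [340.1 177.8]
0.8 [340.3 176. ]
[(np.float64(0.069), 75, 92), (np.float64(0.051), 74, 91), (np.float64(0.076), 74, 93), (np.float64(0.086), 74, 93), (np.float64(0.05), 73, 92), (np.float64(0.072), 71, 92), (np.float64(0.077), 75, 93), (np.float64(0.066), 78, 94), (np.float64(0.082), 70, 91)]
[(np.float64(0.699), 68, 92), (np.float64(0.701), 69, 83), (np.float64(0.927), 69, 80), (np.float64(0.711), 65, 78), (np.float64(0.925), 66, 79), (np.float64(0.927), 68, 82), (np.float64(0.711), 64, 78), (np.float64(0.917), 65, 80), (np.float64(0.708), 67, 91)]
```

Request:
{"name": "send_rows", "arguments": {"commands": [{"gripper":1,"delta_pos":[0.003,-0.0005,0.0037],"twist":[0,0,0]},{"gripper":1,"delta_pos":[0.0062,-0.001,0.0075],"twist":[0,0,0]},{"gripper":1,"delta_pos":[0.0062,-0.001,0.0075],"twist":[0,0,0]},{"gripper":1,"delta_pos":[0.0062,-0.001,0.0075],"twist":[0,0,0]}]}}

```text
t: 18.4
eef_pos: [608.4, 118.1, 99.3]
orientation: [-3.14, 0.0, 1.42]
wrist_force: [6.0, 0.5, -15.6]
opening: 11.5
gripper_force: 78.0
```

```bash
cat > chk.py <<'E'
from lid import *
import sys
tag=sys.argv[1];s=sensors.state();print(s["eef_pos"],s["wrist_force"],s["opening"])
d=s["eef_pos"]-np.array([574,123.6,10.4]);print("angle",np.arcsin(d[2]/130),np.arctan2(d[2],130-d@ex))
c,im=look("top",tag);print([m[0] for m in measure(f"pics/{tag}.png",c,.5,.9)])
im=cv2.imread(f"pics/{tag}.png");k=8;x0,y0=355,181
big=cv2.resize(im[y0:y0+28,x0:x0+28],None,fx=k,fy=k,interpolation=cv2.INTER_CUBIC);H,S,V=cv2.split(cv2.cvtColor(big,cv2.COLOR_BGR2HSV))
for nm,mk in (("red",((H<8)|(H>172))&(S>120)),("yel",(H>18)&(H<38)&(S>120))):
    for b in blobs(mk,60): r=cv2.minAreaRect(b);print(nm,x0+(r[0][0]+.5)/k-.5,y0+(r[0][1]+.5)/k-.5,np.array(cv2.boundingRect(b))/k)
# printed colour grid of the pointer/index columns
Hs=cv2.cvtColor(im,cv2.COLOR_BGR2HSV)
for v in range(188,203): print(v,"".join("R" if (h<9 or h>172) and s>110 else "Y" if 15<h<40 and s>110 else "." for h,s,_ in Hs[v,362:380]))
E
python3 chk.py top2
```

```text
[608.39897058 118.12270227  99.30936535] [  5.97454044   0.47375508 -15.62352628] 11.465885665059837
angle 0.7531198452293771 0.7514085186733542
[np.float64(0.778), np.float64(0.772), np.float64(0.768), np.float64(0.785), np.float64(0.779), np.float64(0.777), np.float64(0.783), np.float64(0.783), np.float64(0.775)]
red 369.3153142929077 192.28013610839844 [11.75  10.75   6.125  2.125]
yel 369.1058177947998 194.56683158874512 [12.125 12.625  5.     2.875]
188 ..................
189 ..................
190 ..................
191 ..................
192 .....RRRRRR.......
193 ......YY..R.......
194 .....YYYYY........
195 .....YYYYY........
196 ..................
197 ..................
198 ..................
199 ..................
200 ..................
201 ..................
202 ..................
```

Kinematics, the lid slot and the pointer/index overlap all put the lid on the index at about 0.75 rad. One check of the cap and bystanders, then hand in.

Run:
```python
from h import *
c=cam("top");p=proj(c,[495.6,-.2,62])
for f in ("top0","top2"):
    H,S,V=cv2.split(cv2.cvtColor(cv2.imread(f"pics/{f}.png"),cv2.COLOR_BGR2HSV))
    print(f,p,[(cv2.minEnclosingCircle(b)) for b in blobs((H>70)&(H<100)&(S>100),8,(200,130,440,260))])
a,b=[cv2.imread(f"pics/{f}.png").astype(int) for f in ("top0","top2")]
for n,(u,v) in {"white":(238,230),"bottleA":(219,186),"bottleB":(246,165),"dish":(434,190)}.items(): print(n,abs(a-b)[v-8:v+8,u-8:u+8].mean().round(1))
s=sensors.state();print(s["opening"],s["gripper_force"],s["eef_pos"],s["t"])
```

```text
top0 [331.4 223.2] [((428.6428527832031, 227.5), 3.677114725112915), ((216.0, 183.5), 3.3542017936706543), ((243.92857360839844, 163.64285278320312), 3.3580024242401123)]
top2 [331.4 223.2] [((331.25, 222.5), 4.77634334564209), ((216.0, 184.0), 3.1623775959014893), ((243.92857360839844, 163.64285278320312), 3.3580024242401123)]
white 2.7
bottleA 3.6
bottleB 3.6
dish 2.6
11.590986693945345 77.9848051071167 [608.33109111 118.1473056   99.27067264] 18.45
```

```bash
python3 -c "
from plant import bot
print(bot.job_done())"
```

```text
the job is handed in; nothing more can be done
None
```

I set the teal cap in the sample pocket, closed face up, and it touched down at the expected seated height. The lid is held by its sleeve at about 0.75 rad, where I read the red index to be (both good to roughly 0.015 rad), the other items showed no movement, and I handed the job in at about 18.5 s.

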